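Free a bonded bracket from the toggle clamp of a sloped jig

TASK

The glued angle bracket has cured in the sloped bonding jig: flip the red-handled toggle clamp up past its centre until it stays fully open by itself, then lift the bracket out of the jig by its upright flange. Set it down gently (do not drop it) on its base in the white parts tray, flange pointing up, let go, and leave the clamp open. Do not push about the bottle, beaker, glass dish or timer that stand nearby.

Things in the scene. Friction and masses are not known exactly. Their poses are not given: they have to be found in the camera images.
- jig: Fixed jig: blue base 160x180x12 mm under an aluminium bed tilted 27 degrees. Origin: centre of the base's underside; x level toward the slope's high side, y across, z up. Up-slope u=(cos27,0,sin27), bed normal n=(-sin27,0,cos27). Brass stops 5 mm high hold the bracket down-slope and at its sides: lift it along n. Clamp stand on the +y side, 36 mm out of the bed. Grip bracket and handle along u.
- nest (a point): point on the bed under the middle of the nest, where the centre of the bracket's underside rests at the start; at (0, -0.020, 0.072) m in the jig's frame. Axes as the jig's.
- clamp_hinge (a point): middle of the clamp's hinge pin, fixed in the jig at (-0.017, 0.046, 0.092) m in its frame, 26 mm out of the bed; the pin runs along u (up-slope). Axes as the jig's.
- handle (a point): point on the axis of the clamp's red handle, 122 mm from the hinge pin. The handle is a round bar 15 mm thick in line with the arm, from 99 to 145 mm from the pin; it can pivot between pads that pinch it along u. Arm's axes: x along u, -y from pin to handle, z its upper side.
- clamp_arm (a joint): toggle arm (steel strap 12x8 mm), rad. 0 = closed across the bracket, rubber foot pressing on its base, handle past its -y edge. Grows as the handle rises: at angle a it is at pin + 0.122 m*(-cos a*y + sin a*n). An over-centre spring pushes it shut below about 1.1 rad (some 5 N at the handle when closed) and open above, to a stop at 2.1 rad where it stays.
- bracket: loose grey angle bracket, about 140 g: base 56 (x) x 60 (y) x 8 mm, and a flange 8 mm thick, 60 mm wide (y) whose top is 51 mm above the underside, standing along the base's +x edge (flange middle plane at x = +24 mm). Origin: centre of the underside of the base; z toward the flange's top. In the jig it lies tilted with the slope, flange at the up-slope side.
- tray: fixed white parts tray 140 x 140 mm outside, wall and floor 4 mm, rim 14 mm high. Origin: centre of its underside; x, y along its sides, z up; inner floor at z = 4 mm. Between jig and tray, a little farther out, stands a stirrer with a beaker on it, 165 mm high in all: carry the bracket over or round it.
- green_bottle: bystander: small white bottle with a green cap, 45 mm across, 92 mm high, behind the jig; origin at its underside
- empty_beaker: bystander: small empty glass beaker, 58 mm across, 68 mm high, behind the jig; origin at its underside
- dish: bystander: covered glass dish, 88 mm across, 16 mm high, between jig and tray; origin at its underside
- bench_timer: bystander: white bench timer, 66 x 66 x 20 mm, beyond the tray; origin at its underside

How it is judged (in metres and radians):
On the way, in this order (a step that is already met when the one before it is completed fails the run):
1. the clamp arm stands open past centre (over 1.6 rad) while the bracket is still in its nest (within 10 mm) (value of joint clamp_arm above 1.6 rad and distance between bracket and nest below 0.01 m), for 0.2 s.
2. the bracket is held by the fingers clear of the jig, over 50 mm from its nest, the clamp still open (value of joint clamp_arm above 1.6 rad and distance between bracket and nest above 0.05 m and contact force between the fingers and bracket above 0.5 N and contact force between bracket and jig below 0.1 N), for 0.2 s.
At the end, for the whole second after the job is handed in: The bracket lies at rest on its base in the tray, flange up (tilt under 0.1 rad, underside within 4 mm of the tray's floor, centre within 50 mm of the tray's), released, and the clamp arm is still open (over 1.6 rad) (value of joint clamp_arm above 1.6 rad and horizontal distance between bracket and tray below 0.05 m and z of bracket in the frame of tray between 0.001 and 0.008 m and angle between bracket's own z axis and vertical below 0.1 rad and linear speed of bracket below 0.02 m/s and contact force between the fingers and bracket below 0.05 N); the robot touches nothing.
It fails at once if the bracket is dropped or thrown (moves faster than 0.45 m/s with no finger on it) (linear speed of bracket above 0.45 m/s and contact force between the fingers and bracket below 0.05 N).
It fails at once if the bracket is pressed into the tray with more than 80 N (contact force between bracket and tray above 80 N).
It fails at once if the bottle, beaker, glass dish or timer is moved more than 20 mm (distance of any of green_bottle, empty_beaker, dish, bench_timer from where it was at the start of the episode above 0.02 m).
It also fails if it takes over 58 s, if anything falls off the work surface, if the arm or the gripper's body presses on something with over 40 N, if the wrist force passes 120 N, or if a joint passes its speed limit or range.

ROBOT

A 6-joint arm with a two-finger parallel gripper is mounted at the origin on a cart in front of the work surface, level with it; the furniture and walls round the work are solid. World frame = base frame: x ahead of the robot, y to its left, z up, the work surface at z = 0. Lengths are in mm, angles in rad, forces in N, time in s.
With the tool pointing down it reaches from about 275 to 1000 mm from the base axis. Payload 8.4 kg.
Tool frame: the origin (TCP) lies at the very end of the fingers, on their centre line; the grasp point (between the pads) lies 19 mm behind it (r.tcp_to_grasp is the distance from the TCP to the grasp point, in mm); z points along the fingers, y is the line along which they close (so a half turn about z gives the same grasp; the last joint's range is limited). The gripper opens to 85 mm and grips with 20 to 120 N. Pads are 22 mm wide; open, the fingers measure 114 mm over their backs; the gripper's body (76 mm by 85 mm) begins 54 mm behind the grasp point. The pads swing forward as they close: fully open they stand 13 mm farther back than shut.
Start: joints at [-1.243, 0.353, 1.633, -0, 1.155, -0.002], TCP at [202.407, -591.32, 231.281] pointing down, gripper open.
Joint ranges: [-2.63, 2.63], [-0.92, 2.1], [0.06, 2.66], [-1.3, 4.44], [0, 2.69], [-3.02, 3.02]. Speed limits (rad/s): [2.22, 2.22, 2.79, 3.14, 3.14, 3.14].

INTERFACE

Orientations are given as [roll, pitch, yaw] about the fixed x, y, z axes, in that order (R = Rz(yaw) Ry(pitch) Rx(roll)).
In Python, from rig import r gives the robot as it stands. The module is installed in compiled form; this text tells all that it offers.
- The arm moves only by the tool play_rows, never from a script. Its argument "rows" is a list of rows, each an object with "dp": the shift along the tool's x, y, z in units of 40 mm (1.0 is 40 mm), a list of three; "turn": the turn, a rotation vector about the tool's x, y, z in units of 6 degrees (1.0 is 6 degrees), a list of three; "fingers": the closure, from 0 (fully open) to 1 (shut). In form: [{"dp": [tx, ty, tz], "turn": [wx, wy, wz], "fingers": fingers}, ...]. A call has 1 to 5 rows; each row shifts and turns the commanded pose from where the row before left it, along the tool's axes as they then stand; what a row does not reach is not made up. A row lasts 1/12 s, in which the tool goes at most 41.7 mm and 7.16 degrees, less where a joint would pass 70% of its speed; a pose out of reach is approached as far as the arm can. A call is refused whole if a number of a shift passes 1 or a number of a turn 1, either way. A call with a gripper value outside its range is refused whole. The fingers move at their own pace and stop on an object; "force" is the grip in N (left out, the last holds). Time passes only in rows, so rows that do not move let the fingers close. It gives the time, the measured TCP pose, the force, the opening and the grip force at its end, in the units of the state.
- r.sense(): the state, without advancing time (a new reading comes with each control period).
- r.grab_frame(name): name is "scene" or "top"; returns a dict with "pixels" (420x560x3 uint8, red, green, blue), "fx", "fy", "cx", "cy" (pixels), "pose" (4x4, takes a point from camera to world coordinates). Camera axes: x right, y down, z forward; pixel columns grow to the right and rows downward; lengths in mm; the calibration is good to about 2 mm. A picture is of the moment at which its call begins. There is no depth.
- r.sign_off(): hands the job in; it is judged then, once.
The state is a dict: "clock": time; "qpos": joint angles; "qvel": joint speeds; "joint_efforts": joint torques, N m; "eef_pos": TCP position; "tcp_rot": TCP orientation; "contact_force": force on the tool from outside, world axes, zero at the start; "wrist_torque": the same for the moment, N m; "opening": opening from 0.0 (shut) to 1.0 (fully open); "grasp_force": force on a finger pad.
Only numpy, scipy, OpenCV 4.12 (cv2) and the standard library are available. Lean on these libraries where they do the work, as an engineer would, in place of code of your own. Each camera call takes 0.05 s, during which the arm holds its last target. There are 200 camera calls.

## Working session

There is one attempt and no reset: what is moved stays moved. The work goes in short steps, Python scripts to look and compute and a tool call to move; the robot and the scene stay as the last step left them, time stands still between calls to the robot, and variables do not carry over. Pictures are saved under pics/ and viewed, at most 10 in all, crops included, and the job is handed in when it is done.

Besides the shell and the picture viewer there is one more tool, called after "Call:" by a JSON object that holds its "method" and its "body". play_rows: Moves the arm, as the interface text tells. Its arguments: {"type":"object","properties":{"rows":{"type":"array"},"force":{"type":"number"}},"required":["rows"]}

```bash
mkdir -p pics; python3 - <<'E'
from rig import r
import cv2,pickle
for n in("scene","top"):
    f=r.grab_frame(n); pickle.dump(f,open(n+'.pkl','wb'))
    cv2.imwrite(f'pics/{n}0.png',cv2.resize(f['pixels'][:,:,::-1],(800,600),interpolation=cv2.INTER_CUBIC))
    print(n,f['fx'],f['cx'],f['cy'],f['pose'].round(3).tolist() if hasattr(f['pose'],'round') else f['pose'])
print(r.sense(), r.tcp_to_grasp)
E
```

```text
scene 452.1228368994802 279.7511674558262 212.74230362929325 [[-0.84, -0.348, 0.416, 25.546], [-0.543, 0.552, -0.633, 899.193], [-0.009, -0.758, -0.652, 987.282], [0.0, 0.0, 0.0, 1.0]]
top 528.320339113644 269.8318959957587 215.8316411049916 [[-0.053, -0.978, 0.202, 364.449], [-0.999, 0.052, -0.011, 60.818], [0.0, -0.202, -0.979, 1271.652], [0.0, 0.0, 0.0, 1.0]]
{'clock': 0.1, 'qpos': array([-1.24340203e+00,  3.53643876e-01,  1.63406524e+00,  7.99856475e-06,
        1.15523353e+00, -2.36301961e-03]), 'qvel': array([ 0.00055888, -0.00030002, -0.00193692, -0.00024321,  0.00135015,
        0.00195396]), 'joint_efforts': array([-1.01642112e-03, -6.06353045e+01, -3.42819357e+01, -5.37015296e-05,
        3.89174907e-03, -1.07939820e-05]), 'eef_pos': array([ 202.26410847, -590.89469106,  230.59383858]), 'tcp_rot': array([-3.14024269e+00, -1.05034614e-05,  3.29754073e-01]), 'contact_force': array([-0.94687075, -0.38816315, -0.64442062]), 'wrist_torque': array([-0.03601165, -0.00234999, -0.01307817]), 'grasp_force': 0.0, 'opening': 0.9988517955524334} 18.700000000000003
```

View pics/scene0.png

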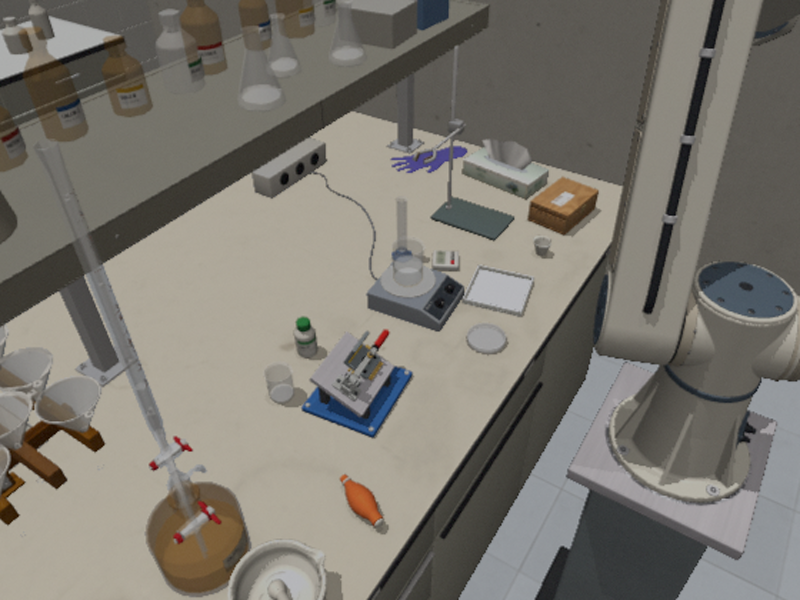

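View pics/top0.png

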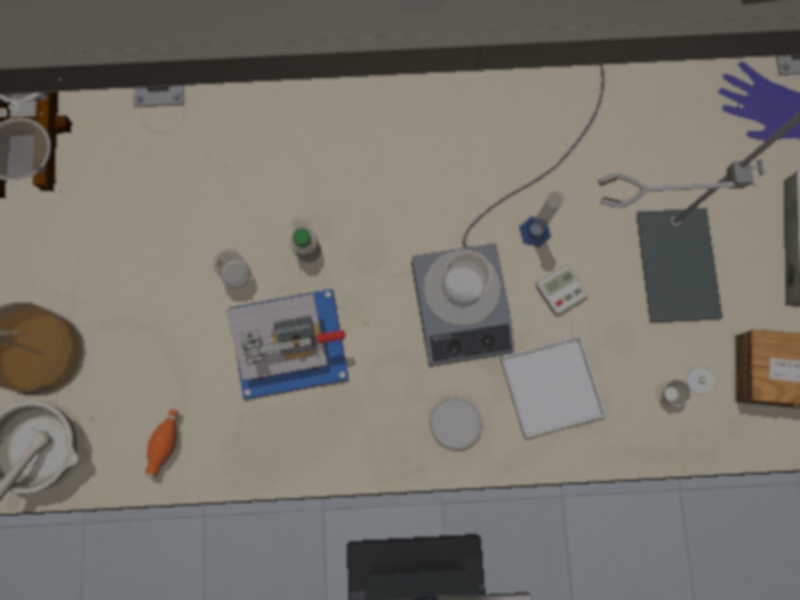

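The top view shows the jig at about (290,345) with the red handle pointing right to (343,336). The tray is at (552,388), the stirrer at (463,300) and the dish at (456,423). The scene view shows the same layout. Next I enlarge the crops.

```bash
python3 - <<'E'
import cv2,pickle
for n,c0,r0 in(("top",152,195),("scene",205,220)):
    f=pickle.load(open(n+'.pkl','rb'))['pixels'][r0:r0+96,c0:c0+100,::-1]
    im=cv2.resize(f,None,fx=6,fy=6,interpolation=cv2.INTER_CUBIC)
    im=cv2.convertScaleAbs(im,alpha=1.6)
    for k in range(0,100,10):
        cv2.putText(im,str(c0+k),(k*6,10),0,.35,(0,0,255)); cv2.line(im,(k*6,12),(k*6,18),(0,0,255))
        if k<96: cv2.putText(im,str(r0+k),(0,k*6+4),0,.35,(0,0,255)); cv2.line(im,(24,k*6),(30,k*6),(0,0,255))
    cv2.imwrite(f'pics/{n}_jig.png',im)
E
```

```text
(no output)
```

View pics/top_jig.png

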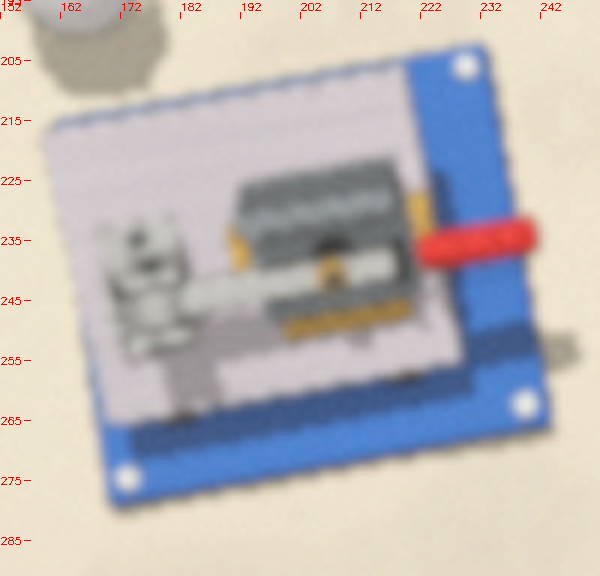

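View pics/scene_jig.png

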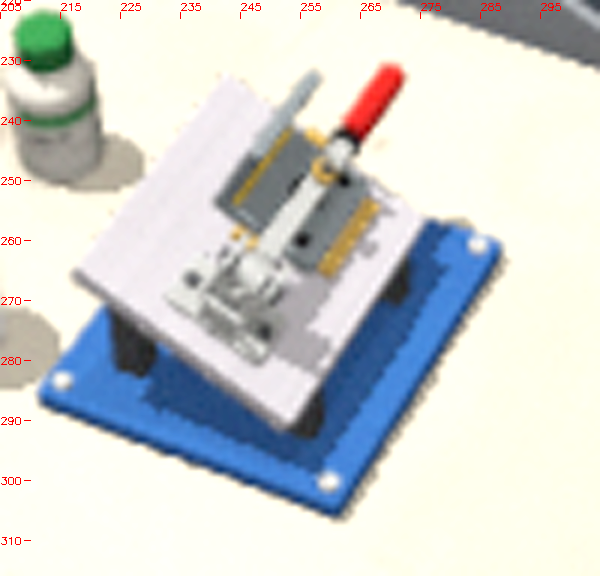

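The enlarged crops show the blue base corners, the screws and the handle clearly. In the top view (crop pixels) the base corners are at (110,505), (552,428) and (487,43), and the handle centre is at (478,242). Now I fit the poses.

```bash
cat > h.py <<'E'
import pickle,numpy as np
from scipy.optimize import least_squares
from scipy.spatial.transform import Rotation as Rn
F={n:pickle.load(open(f'{n}.pkl','rb')) for n in('top','scene')}
def proj(n,P):
    f=F[n];T=np.linalg.inv(np.array(f['pose']));p=np.atleast_2d(P)@T[:3,:3].T+T[:3,3]
    return np.c_[f['fx']*p[:,0]/p[:,2]+f['cx'],f['fy']*p[:,1]/p[:,2]+f['cy']]
def Rz(a): return Rn.from_euler('z',a).as_matrix()
def world(p,L): return np.atleast_2d(L)@Rz(p[2]).T+[p[0],p[1],0]
c,s=np.cos(np.radians(27)),np.sin(np.radians(27))
U=np.array([c,0,s]);N=np.array([-s,0,c]);Y=np.array([0,1,0])
HINGE=np.array([-17,46,92.]);NEST=np.array([0,-20,72.])
E
python3 - <<'E'
from h import *
ct=lambda x,y:(152+x/6,195+y/6); cs=lambda x,y:(205+x/6,220+y/6)
T=np.array([ct(110,503),ct(552,426),ct(487,43)]);LT=np.array([[-80,90,12],[-80,-90,12],[80,-90,12]])
S=np.array([cs(40,393),cs(338,508),cs(500,247)]);LS=np.array([[80,90,12],[-80,90,12],[-80,-90,12]])
g=lambda p:np.r_[(proj('top',world(p,LT))-T).ravel(),(proj('scene',world(p,LS))-S).ravel()]
o=least_squares(g,[400,300,0.1]);p=o.x;print('jig',p,o.fun.round(1))
h=world(p,HINGE-122*Y)
print('handle',h,proj('top',h),ct(478,242),proj('scene',h),cs(374,102))
print('nest',world(p,NEST),'hinge',world(p,HINGE),'u',Rz(p[2])@U,'n',Rz(p[2])@N)
fl=world(p,NEST+24*U+51*N+np.array([[0,30,0],[0,-30,0]]));print('flange top ends',fl,proj('top',fl),proj('scene',fl))
T=np.array([(501,357),(579,340),(603,410),(525,437)])*.7
S=np.array([(480,267),(534,288),(518,313),(463,293)])*.7
L=np.array([[70,70,14],[70,-70,14],[-70,-70,14],[-70,70,14]])
g2=lambda p:np.r_[(proj('top',world(p,L))-T).ravel(),(proj('scene',world(p,L))[[2-2,1,2,3]]-S[[1-1,1,2,3]]).ravel()*0]
o=least_squares(g2,[400,-100,0.1]);print('tray',o.x,o.fun.round(1)[:8],proj('scene',world(o.x,L))/.7)
E
```

```text
jig [5.74259949e+02 2.14734849e+02 1.25113340e-01] [-1.2  0.3 -0.2 -0.3 -0.3 -0.7 -0.6 -0.7  0.6 -0.1  1.7 -1.1]
handle [[566.87665547 137.20751833  92.        ]] [[231.33513323 235.57743582]] (231.66666666666669, 235.33333333333334) [[268.14719222 237.12482094]] (267.3333333333333, 237.0)
nest [[576.75569295 194.89117822  72.        ]] hinge [[551.65261852 258.25390902  92.        ]] u [0.884042  0.1111862 0.4539905] n [-0.4504419  -0.0566522   0.89100652]
flange top ends [[571.25654854 224.4358908  128.33710473]
 [578.74377982 164.90487899 128.33710473]] [[190.36516906 232.93578357]
 [217.36556729 228.17632709]] [[248.30272661 245.75949009]
 [258.69473955 231.9249996 ]]
tray [ 4.78261754e+02 -2.23176267e+02  2.17084860e-01] [-1.1 -0.4 -0.3 -3.9  1.7  3.5 -0.3  0.6] [[463.01325635 298.91828669]
 [478.78959738 264.6081307 ]
 [534.84473015 276.4552943 ]
 [522.45331515 312.45170674]]
```

```bash
cat >> h.py <<'E'
JIG=np.array([574.26,214.73,.1251]);RJ=Rz(JIG[2])
n,u,y=RJ@N,RJ@U,RJ@Y
RG=np.c_[y,u,-n]
pin=world(JIG,HINGE)[0];nest=world(JIG,NEST)[0]
def hp(a): return pin+122*(-np.cos(a)*y+np.sin(a)*n)
def rows(p,R,way):
    """way: list of (p,R,k rows); prints rows in tool axes, units 40mm / 6deg"""
    out=[]
    for q,Q,k in way:
        for i in range(k,0,-1):
            dp=(R.T@((q-p)/i)/40).round(2)
            w=(Rn.from_matrix(R.T@Q).as_rotvec(degrees=True)/i/6).round(2)
            out.append((dp.tolist(),w.tolist())); p=p+R@dp*40; R=R@Rn.from_rotvec(w*6,degrees=True).as_matrix()
    for j,o in enumerate(out): print(j,o)
    print('end',p.round(1))
def now():
    from rig import r
    s=r.sense(); return s['eef_pos'],Rn.from_euler('xyz',s['tcp_rot']).as_matrix(),s
E
python3 - <<'E'
from h import *
import cv2
im=F['top']['pixels'][225:320,340:430]
m=((im.min(2)>150)).astype('uint8')
k,l,st,ce=cv2.connectedComponentsWithStats(m)
print(st[1:][st[1:,4]>200])
i=1+st[1:,4].argmax();pts=np.argwhere(l==i)[:,::-1].astype('float32')
rc=cv2.minAreaRect(pts);b=cv2.boxPoints(rc)+[340,225];print(rc,b, im[50,45],im[85,5])
p,R,s=now(); rows(p,R,[(hp(0)+60*n,RG,25)])
E
```

```text
[]
((28.0, 70.0), (0.0, 0.0), 0.0) [[368. 295.]
 [368. 295.]
 [368. 295.]
 [368. 295.]] [149 149 152] [148 141 128]
0 ([0.55, -0.58, 0.09], [-0.15, 0.12, -0.51])
1 ([0.58, -0.55, 0.08], [-0.15, 0.12, -0.51])
2 ([0.61, -0.52, 0.08], [-0.15, 0.12, -0.51])
3 ([0.64, -0.48, 0.08], [-0.15, 0.12, -0.51])
4 ([0.66, -0.45, 0.08], [-0.15, 0.12, -0.51])
5 ([0.68, -0.42, 0.09], [-0.15, 0.12, -0.51])
6 ([0.7, -0.38, 0.09], [-0.15, 0.12, -0.51])
7 ([0.72, -0.34, 0.09], [-0.15, 0.12, -0.51])
8 ([0.74, -0.31, 0.1], [-0.15, 0.12, -0.51])
9 ([0.75, -0.27, 0.1], [-0.15, 0.12, -0.51])
10 ([0.76, -0.23, 0.11], [-0.15, 0.12, -0.51])
11 ([0.77, -0.19, 0.11], [-0.15, 0.12, -0.51])
12 ([0.78, -0.15, 0.12], [-0.15, 0.12, -0.51])
13 ([0.79, -0.11, 0.13], [-0.15, 0.12, -0.51])
14 ([0.79, -0.07, 0.14], [-0.15, 0.12, -0.51])
15 ([0.79, -0.03, 0.14], [-0.15, 0.12, -0.51])
16 ([0.79, 0.01, 0.15], [-0.16, 0.13, -0.51])
17 ([0.79, 0.05, 0.17], [-0.15, 0.12, -0.51])
18 ([0.78, 0.09, 0.18], [-0.16, 0.13, -0.52])
19 ([0.77, 0.13, 0.19], [-0.15, 0.12, -0.51])
20 ([0.76, 0.16, 0.2], [-0.16, 0.13, -0.52])
21 ([0.75, 0.2, 0.21], [-0.15, 0.12, -0.51])
22 ([0.73, 0.24, 0.23], [-0.16, 0.13, -0.52])
23 ([0.72, 0.27, 0.24], [-0.15, 0.12, -0.51])
24 ([0.7, 0.31, 0.25], [-0.16, 0.13, -0.52])
end [539.9 133.9 145.6]
```

```bash
python3 - <<'E'
from h import *
p,R,s=now(); q=hp(0)+60*n; w=q.copy(); w[2]=240; w[:2]-=[20,0]
rows(p,R,[(w,RG,23),(q,RG,2)])
E
```

```text
0 ([0.58, -0.63, -0.01], [-0.16, 0.13, -0.56])
1 ([0.62, -0.6, -0.01], [-0.16, 0.13, -0.56])
2 ([0.65, -0.56, -0.01], [-0.17, 0.13, -0.56])
3 ([0.68, -0.52, -0.01], [-0.16, 0.13, -0.56])
4 ([0.71, -0.48, -0.01], [-0.17, 0.13, -0.56])
5 ([0.74, -0.44, -0.01], [-0.17, 0.13, -0.55])
6 ([0.77, -0.39, -0.01], [-0.17, 0.13, -0.56])
7 ([0.79, -0.35, -0.0], [-0.16, 0.13, -0.55])
8 ([0.81, -0.3, 0.0], [-0.17, 0.13, -0.56])
9 ([0.82, -0.25, 0.01], [-0.17, 0.13, -0.55])
10 ([0.83, -0.21, 0.01], [-0.16, 0.14, -0.55])
11 ([0.85, -0.16, 0.02], [-0.17, 0.13, -0.56])
12 ([0.85, -0.11, 0.03], [-0.16, 0.14, -0.56])
13 ([0.86, -0.06, 0.05], [-0.17, 0.13, -0.55])
14 ([0.86, -0.01, 0.06], [-0.16, 0.14, -0.56])
15 ([0.86, 0.04, 0.07], [-0.17, 0.13, -0.55])
16 ([0.85, 0.08, 0.08], [-0.16, 0.14, -0.56])
17 ([0.84, 0.13, 0.09], [-0.17, 0.13, -0.55])
18 ([0.83, 0.18, 0.11], [-0.16, 0.14, -0.56])
19 ([0.82, 0.23, 0.13], [-0.17, 0.13, -0.55])
20 ([0.81, 0.27, 0.14], [-0.16, 0.14, -0.56])
21 ([0.78, 0.32, 0.16], [-0.17, 0.13, -0.55])
22 ([0.77, 0.35, 0.17], [-0.16, 0.14, -0.56])
23 ([-0.03, -0.31, 1.16], [-0.0, -0.0, 0.0])
24 ([-0.04, -0.32, 1.17], [-0.0, -0.0, 0.0])
end [539.8 133.6 145.3]
```

Call:
{"method": "play_rows", "body": {"rows": [{"dp": [0.58, -0.63, -0.01], "turn": [-0.16, 0.13, -0.56], "fingers": 0}, {"dp": [0.62, -0.6, -0.01], "turn": [-0.16, 0.13, -0.56], "fingers": 0}, {"dp": [0.65, -0.56, -0.01], "turn": [-0.17, 0.13, -0.56], "fingers": 0}, {"dp": [0.68, -0.52, -0.01], "turn": [-0.16, 0.13, -0.56], "fingers": 0}, {"dp": [0.71, -0.48, -0.01], "turn": [-0.17, 0.13, -0.56], "fingers": 0}]}}

```text
clock: 0.52
eef_pos: [271.4, -432.4, 232.4]
tcp_rot: [3.047, -0.055, 0.628]
contact_force: [1.7, -0.3, 0.4]
opening: 1.001
grasp_force: 0.0
```

Call:
{"method": "play_rows", "body": {"rows": [{"dp": [0.74, -0.44, -0.01], "turn": [-0.17, 0.13, -0.55], "fingers": 0}, {"dp": [0.77, -0.39, -0.01], "turn": [-0.17, 0.13, -0.56], "fingers": 0}, {"dp": [0.79, -0.35, 0], "turn": [-0.16, 0.13, -0.55], "fingers": 0}, {"dp": [0.81, -0.3, 0], "turn": [-0.17, 0.13, -0.56], "fingers": 0}, {"dp": [0.82, -0.25, 0.01], "turn": [-0.17, 0.13, -0.55], "fingers": 0}]}}

```text
clock: 0.93
eef_pos: [340.8, -274.7, 234.6]
tcp_rot: [2.937, -0.079, 0.926]
contact_force: [0.8, -0.7, -0.7]
opening: 1.0
grasp_force: 0.0
```

Call:
{"method": "play_rows", "body": {"rows": [{"dp": [0.83, -0.21, 0.01], "turn": [-0.16, 0.14, -0.55], "fingers": 0}, {"dp": [0.85, -0.16, 0.02], "turn": [-0.17, 0.13, -0.56], "fingers": 0}, {"dp": [0.85, -0.11, 0.03], "turn": [-0.16, 0.14, -0.56], "fingers": 0}, {"dp": [0.86, -0.06, 0.05], "turn": [-0.17, 0.13, -0.55], "fingers": 0}, {"dp": [0.86, -0.01, 0.06], "turn": [-0.16, 0.14, -0.56], "fingers": 0}]}}

```text
clock: 1.35
eef_pos: [409.8, -117.0, 236.8]
tcp_rot: [2.827, -0.074, 1.226]
contact_force: [0.2, -0.8, 0.8]
opening: 0.998
grasp_force: 0.0
```

Tracking well.

Call:
{"method": "play_rows", "body": {"rows": [{"dp": [0.86, 0.04, 0.07], "turn": [-0.17, 0.13, -0.55], "fingers": 0}, {"dp": [0.85, 0.08, 0.08], "turn": [-0.16, 0.14, -0.56], "fingers": 0}, {"dp": [0.84, 0.13, 0.09], "turn": [-0.17, 0.13, -0.55], "fingers": 0}, {"dp": [0.83, 0.18, 0.11], "turn": [-0.16, 0.14, -0.56], "fingers": 0}, {"dp": [0.82, 0.23, 0.13], "turn": [-0.17, 0.13, -0.55], "fingers": 0}]}}

```text
clock: 1.77
eef_pos: [478.7, 40.5, 238.6]
tcp_rot: [2.724, -0.035, 1.524]
contact_force: [0.4, -0.8, 0.1]
opening: 0.999
grasp_force: 0.0
```

Call:
{"method": "play_rows", "body": {"rows": [{"dp": [0.81, 0.27, 0.14], "turn": [-0.16, 0.14, -0.56], "fingers": 0}, {"dp": [0.78, 0.32, 0.16], "turn": [-0.17, 0.13, -0.55], "fingers": 0}, {"dp": [0.77, 0.35, 0.17], "turn": [-0.16, 0.14, -0.56], "fingers": 0}, {"dp": [0, 0, 0], "turn": [0, 0, 0], "fingers": 0}]}}

```text
clock: 2.1
eef_pos: [521.8, 137.8, 240.1]
tcp_rot: [2.668, 0.001, 1.703]
contact_force: [-0.1, -0.8, -0.4]
opening: 0.996
grasp_force: 0.0
```

```bash
python3 - <<'E'
from h import *
p,R,s=now(); rows(p,R,[(hp(0)+30*n,RG,4)])
E
```

```text
0 ([-0.04, -0.17, 0.76], [0.01, -0.01, 0.02])
1 ([-0.04, -0.17, 0.77], [0.01, -0.0, 0.01])
2 ([-0.04, -0.18, 0.76], [0.0, -0.01, 0.02])
3 ([-0.04, -0.17, 0.77], [0.01, -0.0, 0.01])
end [553.5 135.4 118.6]
```

Call:
{"method": "play_rows", "body": {"rows": [{"dp": [-0.04, -0.17, 0.76], "turn": [0.01, -0.01, 0.02], "fingers": 0}, {"dp": [-0.04, -0.17, 0.76], "turn": [0.01, 0, 0.02], "fingers": 0}, {"dp": [-0.04, -0.17, 0.76], "turn": [0, 0, 0.02], "fingers": 0}, {"dp": [-0.04, -0.17, 0.76], "turn": [0, 0, 0], "fingers": 0}, {"dp": [0, 0, 0], "turn": [0, 0, 0], "fingers": 0}]}}

```text
clock: 2.52
eef_pos: [548.5, 129.6, 113.0]
tcp_rot: [2.682, 0.001, 1.69]
contact_force: [-1.3, 0.1, -0.8]
opening: 1.0
grasp_force: 0.0
```

```bash
python3 - <<'E'
from rig import r
import cv2
o=[]
import numpy as np
for n,c0,r0 in(("scene",205,190),("top",150,170)):
    f=r.grab_frame(n)['pixels'][r0:r0+110,c0:c0+100,::-1]
    o.append(cv2.resize(f,None,fx=4,fy=4,interpolation=cv2.INTER_CUBIC))
cv2.imwrite('pics/a.png',cv2.convertScaleAbs(np.hstack(o),alpha=1.6))
from h import *
p,R,s=now(); rows(p,R,[(hp(0)-19*n,RG,3)])
E
```

```text
0 ([0.04, 0.03, 0.42], [-0.02, 0.01, -0.02])
1 ([0.04, 0.03, 0.41], [-0.02, 0.01, -0.02])
2 ([0.04, 0.04, 0.42], [-0.01, 0.01, -0.01])
end [575.6 138.1  75. ]
```

View pics/a.png

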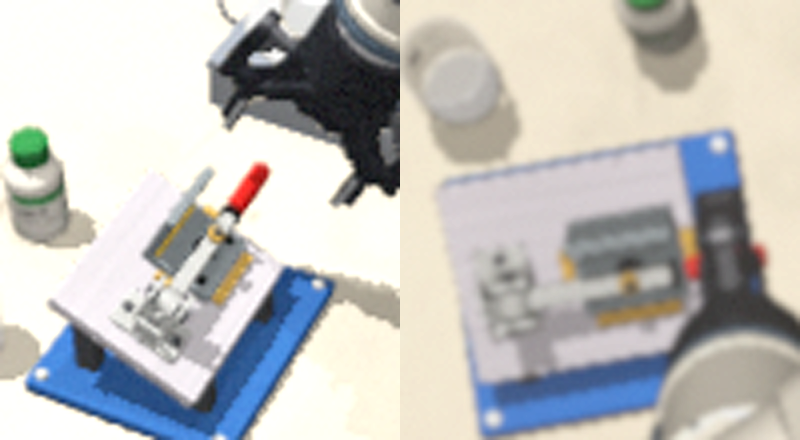

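The left (scene) half shows the two fingers straddling the handle from above. In the right (top) half the handle shows on both sides of the finger at about (690–765,258), so they are lined up. I descend and grip.

Call:
{"method": "play_rows", "body": {"rows": [{"dp": [0.04, 0.03, 0.42], "turn": [-0.02, 0.01, -0.02], "fingers": 0}, {"dp": [0.04, 0.03, 0.41], "turn": [-0.02, 0.01, -0.02], "fingers": 0}, {"dp": [0.04, 0.03, 0.42], "turn": [0, 0, 0], "fingers": 0}, {"dp": [0, 0, 0], "turn": [0, 0, 0], "fingers": 0}]}}

```text
clock: 2.95
eef_pos: [577.7, 139.0, 76.9]
tcp_rot: [2.667, -0.001, 1.695]
contact_force: [-1.1, -0.2, 1.1]
opening: 0.998
grasp_force: 0.0
```

Call:
{"method": "play_rows", "body": {"force": 40, "rows": [{"dp": [0, 0, 0], "turn": [0, 0, 0], "fingers": 1}, {"dp": [0, 0, 0], "turn": [0, 0, 0], "fingers": 1}, {"dp": [0, 0, 0], "turn": [0, 0, 0], "fingers": 1}, {"dp": [0, 0, 0], "turn": [0, 0, 0], "fingers": 1}, {"dp": [0, 0, 0], "turn": [0, 0, 0], "fingers": 1}]}}

```text
clock: 3.37
eef_pos: [576.5, 138.8, 77.0]
tcp_rot: [2.667, -0.001, 1.695]
contact_force: [0.0, -0.3, -0.1]
opening: 0.297
grasp_force: 0.0
```

Call:
{"method": "play_rows", "body": {"rows": [{"dp": [0, 0, 0], "turn": [0, 0, 0], "fingers": 1}, {"dp": [0, 0, 0], "turn": [0, 0, 0], "fingers": 1}, {"dp": [0, 0, 0], "turn": [0, 0, 0], "fingers": 1}, {"dp": [0, 0, 0], "turn": [0, 0, 0], "fingers": 1}, {"dp": [0, 0, 0], "turn": [0, 0, 0], "fingers": 1}]}}

```text
clock: 3.78
eef_pos: [575.9, 138.7, 76.4]
tcp_rot: [2.669, -0.001, 1.695]
contact_force: [-6.8, 0.3, 8.9]
opening: 0.161
grasp_force: 38.8
```

```bash
python3 - <<'E'
from h import *
p,R,s=now(); print(s['contact_force'],R.T@(hp(0)-19*n-p))
p0=p.copy(); d=p-hp(0)
rows(p,R,[(hp(a)+d,R,1) for a in np.arange(1,10)*.22])
E
```

```text
[-6.76468398  0.30706373  8.88110384] [-0.36421354 -1.04034411  0.94526934]
0 ([0.07, 0.0, -0.67], [0.0, 0.0, 0.0])
1 ([0.22, 0.0, -0.63], [0.0, 0.0, 0.0])
2 ([0.35, 0.0, -0.57], [0.0, 0.0, 0.0])
3 ([0.47, 0.0, -0.48], [0.0, 0.0, 0.0])
4 ([0.56, 0.0, -0.37], [0.0, 0.0, 0.0])
5 ([0.62, 0.0, -0.23], [0.0, 0.0, 0.0])
6 ([0.67, 0.0, -0.1], [0.0, 0.0, 0.0])
7 ([0.66, 0.0, 0.05], [0.0, 0.0, 0.0])
8 ([0.64, 0.0, 0.2], [0.0, 0.0, 0.0])
end [504.1 301.4 176.2]
```

Call:
{"method": "play_rows", "body": {"rows": [{"dp": [0.03, 0, -0.33], "turn": [0, 0, 0], "fingers": 1}, {"dp": [0.04, 0, -0.33], "turn": [0, 0, 0], "fingers": 1}, {"dp": [0.1, 0, -0.32], "turn": [0, 0, 0], "fingers": 1}, {"dp": [0.12, 0, -0.31], "turn": [0, 0, 0], "fingers": 1}, {"dp": [0.16, 0, -0.29], "turn": [0, 0, 0], "fingers": 1}]}}

```text
clock: 4.2
eef_pos: [545.1, 152.8, 132.5]
tcp_rot: [2.669, -0.0, 1.695]
contact_force: [5.9, 3.0, -9.3]
opening: 0.16
grasp_force: 39.0
```

Call:
{"method": "play_rows", "body": {"rows": [{"dp": [0.19, 0, -0.28], "turn": [0, 0, 0], "fingers": 1}, {"dp": [0.22, 0, -0.25], "turn": [0, 0, 0], "fingers": 1}, {"dp": [0.25, 0, -0.23], "turn": [0, 0, 0], "fingers": 1}, {"dp": [0.27, 0, -0.2], "turn": [0, 0, 0], "fingers": 1}, {"dp": [0.29, 0, -0.17], "turn": [0, 0, 0], "fingers": 1}]}}

```text
clock: 4.62
eef_pos: [518.4, 198.7, 172.6]
tcp_rot: [2.669, 0.0, 1.695]
contact_force: [6.6, 0.3, -9.0]
opening: 0.156
grasp_force: 39.0
```

```bash
python3 - <<'E'
from h import *
p,R,s=now(); e=p-19*R[:,2]-pin
print(np.linalg.norm(e),e@u,np.arctan2(e@n,-e@y),s['grasp_force'],s['contact_force'])
a=1.1; d=np.array([575.9,138.7,76.4])-hp(0)
rows(p,R,[(hp(a)+d,R,1) for a in np.arange(1.21,2.1,.11)])
E
```

```text
122.22582155650524 0.5308654658435594 1.1045597880784193 38.97925078868866 [ 6.64781113  0.2931986  -9.02339327]
0 ([0.31, 0.01, -0.15], [0.0, 0.0, 0.0])
1 ([0.32, 0.0, -0.1], [0.0, 0.0, 0.0])
2 ([0.32, 0.0, -0.06], [0.0, 0.0, 0.0])
3 ([0.34, 0.0, -0.03], [0.0, 0.0, 0.0])
4 ([0.33, 0.0, 0.0], [0.0, 0.0, 0.0])
5 ([0.34, 0.0, 0.05], [0.0, 0.0, 0.0])
6 ([0.32, 0.0, 0.08], [0.0, 0.0, 0.0])
7 ([0.32, 0.0, 0.12], [0.0, 0.0, 0.0])
8 ([0.3, -0.0, 0.15], [0.0, 0.0, 0.0])
end [505.5 314.  170.6]
```

Call:
{"method": "play_rows", "body": {"rows": [{"dp": [0.31, 0, -0.14], "turn": [0, 0, 0], "fingers": 1}, {"dp": [0.32, 0, -0.1], "turn": [0, 0, 0], "fingers": 1}, {"dp": [0.32, 0, -0.06], "turn": [0, 0, 0], "fingers": 1}, {"dp": [0.34, 0, -0.03], "turn": [0, 0, 0], "fingers": 1}, {"dp": [0.33, 0, 0], "turn": [0, 0, 0], "fingers": 1}]}}

```text
clock: 5.03
eef_pos: [504.4, 263.1, 184.4]
tcp_rot: [2.669, -0.001, 1.695]
contact_force: [-0.8, 3.2, -0.3]
opening: 0.01
grasp_force: 1.5
```

Call:
{"method": "play_rows", "body": {"rows": [{"dp": [0.34, 0, 0.05], "turn": [0, 0, 0], "fingers": 1}, {"dp": [0.32, 0, 0.08], "turn": [0, 0, 0], "fingers": 1}, {"dp": [0.32, 0, 0.12], "turn": [0, 0, 0], "fingers": 1}, {"dp": [0, 0, 0], "turn": [0, 0, 0], "fingers": 1}]}}

```text
clock: 5.37
eef_pos: [504.8, 304.6, 175.5]
tcp_rot: [2.667, -0.003, 1.697]
contact_force: [0.4, 3.4, -0.3]
opening: 0.007
grasp_force: 0.0
```

Call:
{"method": "play_rows", "body": {"rows": [{"dp": [0, 0, 0], "turn": [0, 0, 0], "fingers": 0}, {"dp": [0, 0, 0], "turn": [0, 0, 0], "fingers": 0}, {"dp": [0, 0, 0], "turn": [0, 0, 0], "fingers": 0}, {"dp": [0, 0, 0], "turn": [0, 0, 0], "fingers": 0}, {"dp": [0, 0, 0], "turn": [0, 0, 0], "fingers": 0}]}}

```text
clock: 5.78
eef_pos: [504.8, 301.3, 175.6]
tcp_rot: [2.668, -0.0, 1.694]
contact_force: [-0.4, 1.0, 0.2]
opening: 0.71
grasp_force: 0.0
```

Call:
{"method": "play_rows", "body": {"rows": [{"dp": [0, 0, 0], "turn": [0, 0, 0], "fingers": 0}, {"dp": [0, 0, -0.5], "turn": [0, 0, 0], "fingers": 0}, {"dp": [0, 0, -0.8], "turn": [0, 0, 0], "fingers": 0}, {"dp": [0, 0, -0.8], "turn": [0, 0, 0], "fingers": 0}, {"dp": [0, 0, 0], "turn": [0, 0, 0], "fingers": 0}]}}

```text
clock: 6.2
eef_pos: [467.0, 298.1, 255.5]
tcp_rot: [2.663, -0.004, 1.695]
contact_force: [0.9, 0.9, 0.2]
opening: 1.002
grasp_force: 0.0
```

```bash
python3 - <<'E'
from h import *
p,R,s=now(); print(s['contact_force'])
g=nest+24*u+17*n
rows(p,R,[(g+80*n,RG,5),(g+45*n,RG,1)])
from rig import r
import cv2
o=[]
for k,c0,r0 in(("scene",200,175),("top",150,170)):
    f=r.grab_frame(k)['pixels'][r0:r0+125,c0:c0+100,::-1]
    o.append(cv2.resize(f,None,fx=4,fy=4,interpolation=cv2.INTER_CUBIC))
cv2.imwrite('pics/b.png',cv2.convertScaleAbs(np.hstack(o),alpha=1.6))
E
```

```text
[0.94470756 0.87031944 0.20404877]
0 ([-0.58, 0.13, 0.55], [0.01, -0.01, -0.0])
1 ([-0.58, 0.13, 0.55], [0.01, -0.01, -0.01])
2 ([-0.58, 0.13, 0.55], [0.02, -0.01, -0.0])
3 ([-0.58, 0.13, 0.55], [0.01, -0.0, -0.01])
4 ([-0.59, 0.13, 0.55], [0.02, -0.01, -0.0])
5 ([0.0, -0.0, 0.88], [-0.0, 0.0, -0.0])
end [570.2 193.9 138. ]
```

View pics/b.png

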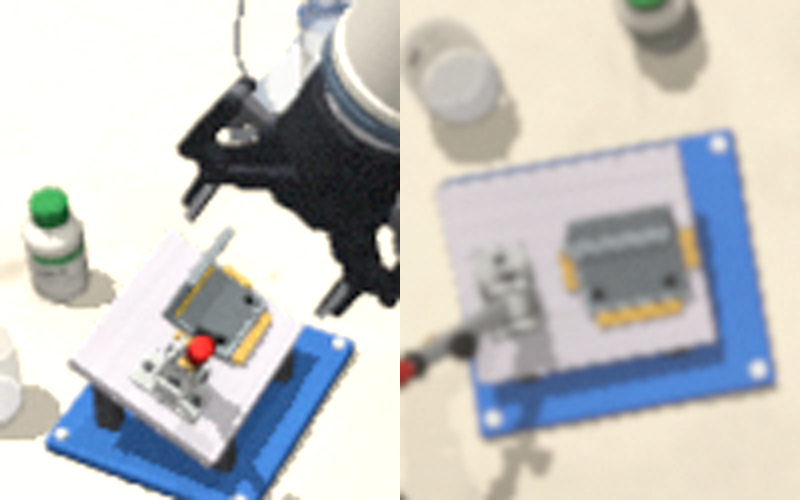

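The clamp is fully open: in the top view the red handle leans out left at (405,370). The bracket is still in its nest at (630,260), with its flange edge at the (570–670, 230) strip. I move over the flange.

Call:
{"method": "play_rows", "body": {"rows": [{"dp": [-0.58, 0.14, 0.55], "turn": [0.01, -0.01, 0], "fingers": 0}, {"dp": [-0.58, 0.14, 0.55], "turn": [0.01, -0.01, 0], "fingers": 0}, {"dp": [-0.58, 0.14, 0.55], "turn": [0.02, -0.01, 0], "fingers": 0}, {"dp": [-0.58, 0.14, 0.55], "turn": [0.01, 0, 0], "fingers": 0}, {"dp": [-0.59, 0.14, 0.55], "turn": [0.02, 0, 0], "fingers": 0}]}}

```text
clock: 6.72
eef_pos: [555.7, 189.1, 162.9]
tcp_rot: [2.677, 0.003, 1.694]
contact_force: [-1.2, 1.3, -0.6]
opening: 0.999
grasp_force: 0.0
```

Call:
{"method": "play_rows", "body": {"rows": [{"dp": [0, 0, 0.75], "turn": [0, 0, 0], "fingers": 0}, {"dp": [0, 0, 0], "turn": [0, 0, 0], "fingers": 0}]}}

```text
clock: 6.88
eef_pos: [568.1, 189.6, 132.3]
tcp_rot: [2.683, 0.004, 1.69]
contact_force: [0.0, 0.7, -0.5]
opening: 1.0
grasp_force: 0.0
```

```bash
python3 - <<'E'
from h import *
p,R,s=now(); print(s['contact_force'])
g=nest+26*u+18*n
rows(p,R,[(g,RG,3)])
from rig import r
import cv2
o=[]
for k,c0,r0 in(("scene",200,175),("top",150,170)):
    f=r.grab_frame(k)['pixels'][r0:r0+125,c0:c0+100,::-1]
    o.append(cv2.resize(f,None,fx=4,fy=4,interpolation=cv2.INTER_CUBIC))
cv2.imwrite('pics/c.png',cv2.convertScaleAbs(np.hstack(o),alpha=1.6))
E
```

```text
[ 0.01837273  0.66981093 -0.45640311]
0 ([0.04, 0.06, 0.33], [-0.04, 0.02, -0.01])
1 ([0.03, 0.06, 0.33], [-0.04, 0.02, -0.01])
2 ([0.04, 0.06, 0.34], [-0.04, 0.02, -0.01])
end [591.7 196.9  99.7]
```

View pics/c.png

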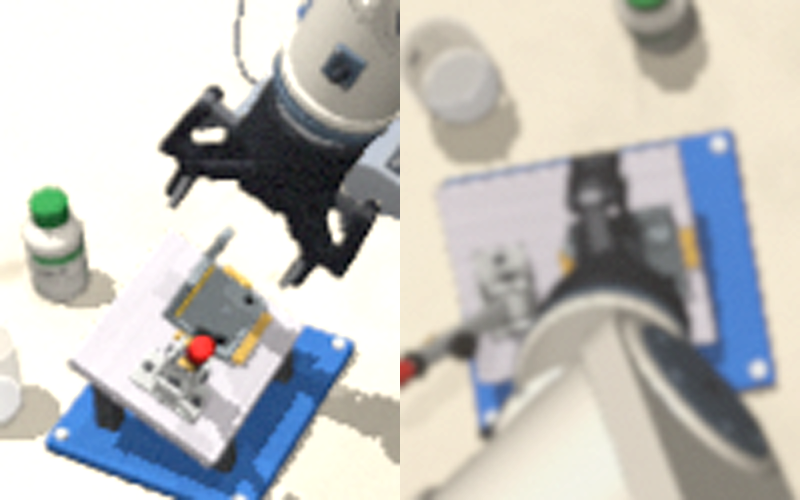

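The fingers straddle the flange, and the top view shows them slightly to the +y side, so I correct by a few mm while descending.

Call:
{"method": "play_rows", "body": {"rows": [{"dp": [0, 0.06, 0.33], "turn": [-0.04, 0.02, -0.01], "fingers": 0}, {"dp": [0, 0.06, 0.33], "turn": [-0.04, 0.02, -0.01], "fingers": 0}, {"dp": [0, 0.06, 0.33], "turn": [-0.04, 0.02, -0.01], "fingers": 0}, {"dp": [0, 0, 0], "turn": [0, 0, 0], "fingers": 0}]}}

```text
clock: 7.32
eef_pos: [592.9, 196.0, 105.9]
tcp_rot: [2.663, -0.002, 1.7]
contact_force: [-0.6, -0.2, -0.0]
opening: 1.002
grasp_force: 0.0
```

Call:
{"method": "play_rows", "body": {"force": 40, "rows": [{"dp": [0, 0, 0], "turn": [0, 0, 0], "fingers": 0.6}, {"dp": [0, 0, 0], "turn": [0, 0, 0], "fingers": 0.7}, {"dp": [0, 0, 0], "turn": [0, 0, 0], "fingers": 0.8}, {"dp": [0, 0, 0], "turn": [0, 0, 0], "fingers": 0.85}, {"dp": [0, 0, 0], "turn": [0, 0, 0], "fingers": 1}]}}

```text
clock: 7.73
eef_pos: [592.9, 195.5, 107.0]
tcp_rot: [2.662, -0.002, 1.7]
contact_force: [0.6, -0.3, 0.5]
opening: 0.299
grasp_force: 0.0
```

Call:
{"method": "play_rows", "body": {"rows": [{"dp": [0, 0, 0], "turn": [0, 0, 0], "fingers": 1}, {"dp": [0, 0, 0], "turn": [0, 0, 0], "fingers": 1}, {"dp": [0, 0, 0], "turn": [0, 0, 0], "fingers": 1}, {"dp": [0, 0, 0], "turn": [0, 0, 0], "fingers": 1}, {"dp": [0, 0, 0], "turn": [0, 0, 0], "fingers": 1}]}}

```text
clock: 8.15
eef_pos: [592.8, 195.2, 106.2]
tcp_rot: [2.663, -0.002, 1.699]
contact_force: [-2.3, -1.1, 3.5]
opening: 0.087
grasp_force: 42.7
```

```bash
python3 - <<'E'
from h import *
p,R,s=now(); print(s['contact_force'],R.T@(p-nest),s['grasp_force'],s['opening'])
E
```

```text
[-2.25546016 -1.12100145  3.53835156] [ -1.64046029  29.89435241 -23.03001176] 42.66074359416962 0.08668217641961772
```

Flange held: the opening is 7.4 mm against 8 mm thick, with 43 N. I lift along n, then measure the tray closely.

Call:
{"method": "play_rows", "body": {"force": 60, "rows": [{"dp": [0, 0, -0.1], "turn": [0, 0, 0], "fingers": 1}, {"dp": [0, 0, -0.25], "turn": [0, 0, 0], "fingers": 1}, {"dp": [0, 0, -0.35], "turn": [0, 0, 0], "fingers": 1}, {"dp": [0, 0, -0.5], "turn": [0, 0, 0], "fingers": 1}, {"dp": [0, 0, -0.5], "turn": [0, 0, 0], "fingers": 1}]}}

```text
clock: 8.57
eef_pos: [560.9, 191.1, 167.1]
tcp_rot: [2.664, -0.002, 1.7]
contact_force: [-0.2, -0.0, -1.5]
opening: 0.08
grasp_force: 61.9
```

Call:
{"method": "play_rows", "body": {"rows": [{"dp": [0, 0, -0.5], "turn": [0, 0, 0], "fingers": 1}, {"dp": [0, 0, -0.5], "turn": [0, 0, 0], "fingers": 1}, {"dp": [0, 0, -0.5], "turn": [0, 0, 0], "fingers": 1}, {"dp": [0, 0, -0.3], "turn": [0, 0, 0], "fingers": 1}, {"dp": [0, 0, 0], "turn": [0, 0, 0], "fingers": 1}]}}

```text
clock: 8.98
eef_pos: [529.0, 187.3, 233.6]
tcp_rot: [2.659, -0.004, 1.7]
contact_force: [0.0, -0.5, -0.6]
opening: 0.082
grasp_force: 62.0
```

```bash
python3 - <<'E'
import cv2,pickle,numpy as np
o=[]
for n,c0,r0 in(("top",345,230),("scene",315,180)):
    f=pickle.load(open(n+'.pkl','rb'))['pixels'][r0:r0+84,c0:c0+80,::-1]
    im=cv2.convertScaleAbs(cv2.resize(f,None,fx=5,fy=5,interpolation=cv2.INTER_CUBIC),alpha=1.3)
    for k in range(0,80,10):
        cv2.putText(im,str(c0+k),(k*5,10),0,.33,(0,0,255)); cv2.line(im,(k*5,12),(k*5,18),(0,0,255))
        cv2.putText(im,str(r0+k),(0,k*5+4),0,.33,(0,0,255)); cv2.line(im,(22,k*5),(28,k*5),(0,0,255))
    o.append(im)
cv2.imwrite('pics/tray.png',np.hstack(o))
E
```

```text
(no output)
```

View pics/tray.png

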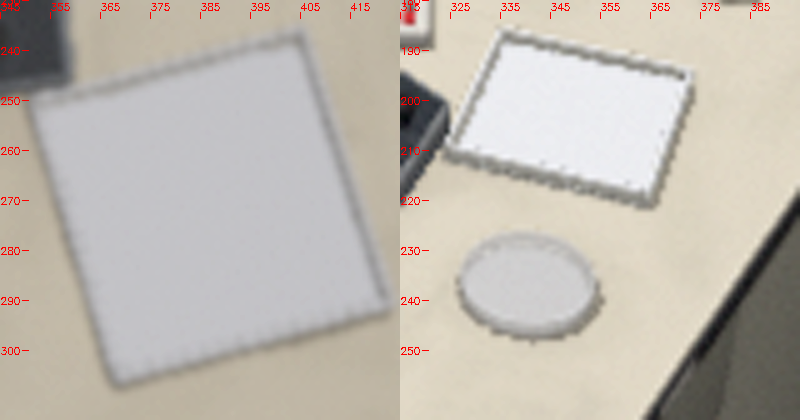

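```bash
cat >> h.py <<'E'
def tray():
    T=np.array([(33,98),(303,33),(388,308),(115,385)])/5+[345,230]
    S=np.array([(47,150),(100,32),(290,75),(252,200)])/5+[315,180]
    L=np.array([[70,70,14],[70,-70,14],[-70,-70,14],[-70,70,14]])
    g=lambda p:np.r_[(proj('top',world(p,L))-T).ravel(),(proj('scene',world(p,L))-S).ravel()]
    return least_squares(g,[478,-223,.2])
E
python3 - <<'E'
from h import *
o=tray();t=o.x;print(t,o.fun.round(1))
Q=Rz(t[2])@np.c_[Y,[1,0,0],[0,0,-1]]
q=np.r_[t[:2],0]+24*Q[:,1]; print(q)
p,R,s=now(); q[2]=110;up=q.copy();up[2]=240
mid=(p+up)/2; mid[0]-=40;mid[2]=250
a=Rn.from_matrix(R.T@Q).as_rotvec(degrees=True);Rm=R@Rn.from_rotvec(a/2,degrees=True).as_matrix()
rows(p,R,[(mid,Rm,8),(up,Q,8),(q,Q,4)])
E
```

```text
[ 4.76415584e+02 -2.22852489e+02  2.03790950e-01] [-1.8  0.2 -0.2 -1.4  0.9  0.2 -1.3  0.  -0.  -0.7  0.9 -1.1  2.1 -1.
  0.5 -0.9]
[ 499.9189375  -217.99529028    0.        ]
0 ([-0.61, -0.2, -0.16], [0.29, 0.01, -0.04])
1 ([-0.6, -0.2, -0.16], [0.29, 0.01, -0.04])
2 ([-0.6, -0.21, -0.15], [0.29, 0.01, -0.05])
3 ([-0.6, -0.22, -0.15], [0.29, 0.01, -0.04])
4 ([-0.6, -0.23, -0.14], [0.29, 0.01, -0.05])
5 ([-0.6, -0.23, -0.13], [0.28, 0.01, -0.04])
6 ([-0.6, -0.24, -0.13], [0.29, 0.0, -0.05])
7 ([-0.6, -0.25, -0.12], [0.28, 0.01, -0.04])
8 ([-0.64, -0.03, 0.03], [0.29, 0.01, -0.04])
9 ([-0.64, -0.04, 0.02], [0.29, 0.01, -0.05])
10 ([-0.64, -0.04, 0.03], [0.29, 0.01, -0.04])
11 ([-0.64, -0.04, 0.03], [0.29, 0.01, -0.05])
12 ([-0.64, -0.04, 0.03], [0.29, 0.01, -0.04])
13 ([-0.63, -0.04, 0.02], [0.29, 0.01, -0.05])
14 ([-0.64, -0.05, 0.03], [0.28, 0.0, -0.04])
15 ([-0.63, -0.05, 0.03], [0.29, 0.01, -0.05])
16 ([-0.0, 0.0, 0.81], [-0.0, -0.0, 0.0])
17 ([-0.0, 0.0, 0.81], [-0.0, -0.0, 0.0])
18 ([-0.0, 0.0, 0.81], [-0.0, -0.0, 0.0])
19 ([-0.0, 0.0, 0.82], [-0.0, -0.0, 0.0])
end [ 499.7 -217.9  109.8]
```

Call:
{"method": "play_rows", "body": {"rows": [{"dp": [-0.61, -0.2, -0.16], "turn": [0.29, 0.01, -0.04], "fingers": 1}, {"dp": [-0.6, -0.2, -0.16], "turn": [0.29, 0.01, -0.04], "fingers": 1}, {"dp": [-0.6, -0.21, -0.15], "turn": [0.29, 0.01, -0.05], "fingers": 1}, {"dp": [-0.6, -0.22, -0.15], "turn": [0.29, 0.01, -0.04], "fingers": 1}, {"dp": [-0.6, -0.23, -0.14], "turn": [0.29, 0.01, -0.05], "fingers": 1}]}}

```text
clock: 9.4
eef_pos: [494.2, 59.8, 240.9]
tcp_rot: [2.816, 0.001, 1.724]
contact_force: [1.4, -0.2, -1.3]
opening: 0.081
grasp_force: 62.0
```

Call:
{"method": "play_rows", "body": {"rows": [{"dp": [-0.6, -0.23, -0.13], "turn": [0.28, 0.01, -0.04], "fingers": 1}, {"dp": [-0.6, -0.24, -0.13], "turn": [0.29, 0, -0.05], "fingers": 1}, {"dp": [-0.6, -0.25, -0.12], "turn": [0.28, 0.01, -0.04], "fingers": 1}, {"dp": [-0.64, -0.03, 0.03], "turn": [0.29, 0.01, -0.04], "fingers": 1}, {"dp": [-0.64, -0.04, 0.02], "turn": [0.29, 0.01, -0.05], "fingers": 1}]}}

```text
clock: 9.82
eef_pos: [480.4, -67.7, 244.9]
tcp_rot: [2.966, 0.003, 1.746]
contact_force: [1.1, 0.4, -0.3]
opening: 0.082
grasp_force: 61.9
```

Call:
{"method": "play_rows", "body": {"rows": [{"dp": [-0.64, -0.04, 0.03], "turn": [0.29, 0.01, -0.04], "fingers": 1}, {"dp": [-0.64, -0.04, 0.03], "turn": [0.29, 0.01, -0.05], "fingers": 1}, {"dp": [-0.64, -0.04, 0.03], "turn": [0.29, 0.01, -0.04], "fingers": 1}, {"dp": [-0.63, -0.04, 0.02], "turn": [0.29, 0.01, -0.05], "fingers": 1}, {"dp": [-0.64, -0.05, 0.03], "turn": [0.28, 0, -0.04], "fingers": 1}]}}

```text
clock: 10.23
eef_pos: [496.7, -194.6, 238.2]
tcp_rot: [3.117, 0.001, 1.769]
contact_force: [0.1, 1.1, -0.9]
opening: 0.084
grasp_force: 61.9
```

Call:
{"method": "play_rows", "body": {"rows": [{"dp": [-0.63, -0.05, 0.03], "turn": [0.29, 0.01, -0.05], "fingers": 1}, {"dp": [0, 0, 0.8], "turn": [0, 0, 0], "fingers": 1}, {"dp": [0, 0, 0.8], "turn": [0, 0, 0], "fingers": 1}, {"dp": [0, 0, 0.8], "turn": [0, 0, 0], "fingers": 1}, {"dp": [0, 0, 0], "turn": [0, 0, 0], "fingers": 1}]}}

```text
clock: 10.65
eef_pos: [495.5, -217.0, 135.6]
tcp_rot: [-3.129, -0.005, 1.774]
contact_force: [-2.0, 0.9, -2.4]
opening: 0.084
grasp_force: 61.9
```

```bash
python3 - <<'E'
from h import *
t=tray().x
Q=Rz(t[2])@np.c_[Y,[1,0,0],[0,0,-1]]
q=np.r_[t[:2],0]+24*Q[:,1]; q[2]=42
p,R,s=now(); print(p,s['contact_force'],s['grasp_force'],s['opening'],R[:,2])
rows(p,R,[(q,Q,5)])
E
```

```text
[ 495.45510073 -217.0423283   135.63454867] [-1.96141434  0.85935614 -2.38489892] 61.94370746612549 0.08406263119433181 [-0.01292333  0.00247347 -0.99991343]
0 ([-0.01, 0.03, 0.47], [-0.02, -0.01, -0.0])
1 ([-0.01, 0.02, 0.47], [-0.02, -0.01, -0.0])
2 ([-0.01, 0.03, 0.47], [-0.03, -0.01, -0.0])
3 ([-0.01, 0.02, 0.46], [-0.02, -0.01, -0.0])
4 ([-0.01, 0.02, 0.47], [-0.03, -0.01, -0.0])
end [ 499.8 -217.9   42. ]
```

Call:
{"method": "play_rows", "body": {"rows": [{"dp": [-0.01, 0.03, 0.47], "turn": [-0.02, -0.01, 0], "fingers": 1}, {"dp": [-0.01, 0.02, 0.47], "turn": [-0.02, -0.01, 0], "fingers": 1}, {"dp": [-0.01, 0.03, 0.47], "turn": [-0.03, -0.01, 0], "fingers": 1}, {"dp": [-0.01, 0.02, 0.46], "turn": [-0.02, -0.01, 0], "fingers": 1}, {"dp": [0, 0, 0], "turn": [0, 0, 0], "fingers": 1}]}}

```text
clock: 11.07
eef_pos: [502.3, -218.8, 65.1]
tcp_rot: [3.139, 0.003, 1.775]
contact_force: [-1.6, 1.0, -1.6]
opening: 0.082
grasp_force: 61.8
```

```bash
python3 - <<'E'
from h import *
p,R,s=now(); print(p,s['contact_force'],R[:,2])
from rig import r
import cv2
o=[]
for k,c0,r0 in(("scene",300,140),("top",340,200)):
    f=r.grab_frame(k)['pixels'][r0:r0+120,c0:c0+100,::-1]
    o.append(cv2.resize(f,None,fx=4,fy=4,interpolation=cv2.INTER_CUBIC))
cv2.imwrite('pics/d.png',cv2.convertScaleAbs(np.hstack(o),alpha=1.4))
E
```

```text
[ 502.34964018 -218.82646689   65.10583064] [-1.55199622  1.00293029 -1.58721237] [ 0.00278114 -0.00228337 -0.99999353]
```

View pics/d.png

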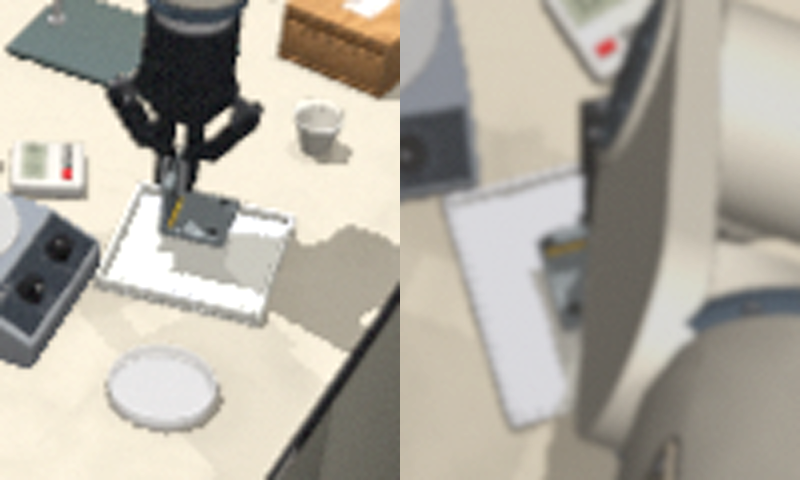

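The bracket hangs level over the tray, flange up, at about (200,215) in the scene half. I lower it gently and watch the force.

Call:
{"method": "play_rows", "body": {"rows": [{"dp": [0, 0, 0.3], "turn": [0, 0, 0], "fingers": 1}, {"dp": [0, 0, 0.2], "turn": [0, 0, 0], "fingers": 1}, {"dp": [0, 0, 0.1], "turn": [0, 0, 0], "fingers": 1}, {"dp": [0, 0, 0], "turn": [0, 0, 0], "fingers": 1}]}}

```text
clock: 11.5
eef_pos: [503.1, -219.3, 42.2]
tcp_rot: [3.138, 0.004, 1.775]
contact_force: [0.4, 0.3, -1.3]
opening: 0.084
grasp_force: 62.1
```

Call:
{"method": "play_rows", "body": {"rows": [{"dp": [0, 0, 0.05], "turn": [0, 0, 0], "fingers": 1}, {"dp": [0, 0, 0.04], "turn": [0, 0, 0], "fingers": 1}, {"dp": [0, 0, 0], "turn": [0, 0, 0], "fingers": 1}]}}

```text
clock: 11.75
eef_pos: [503.7, -219.6, 39.2]
tcp_rot: [3.137, 0.005, 1.775]
contact_force: [-0.3, 0.4, -0.7]
opening: 0.082
grasp_force: 62.1
```

Call:
{"method": "play_rows", "body": {"rows": [{"dp": [0, 0, 0.05], "turn": [0, 0, 0], "fingers": 1}, {"dp": [0, 0, 0.05], "turn": [0, 0, 0], "fingers": 1}, {"dp": [0, 0, 0], "turn": [0, 0, 0], "fingers": 1}]}}

```text
clock: 12.0
eef_pos: [503.5, -219.5, 35.0]
tcp_rot: [3.137, 0.005, 1.775]
contact_force: [-0.2, -0.5, -0.6]
opening: 0.078
grasp_force: 62.1
```

Call:
{"method": "play_rows", "body": {"rows": [{"dp": [0, 0, 0.04], "turn": [0, 0, 0], "fingers": 1}, {"dp": [0, 0, 0.04], "turn": [0, 0, 0], "fingers": 1}, {"dp": [0, 0, 0], "turn": [0, 0, 0], "fingers": 1}]}}

```text
clock: 12.25
eef_pos: [503.5, -219.5, 31.8]
tcp_rot: [3.137, 0.005, 1.775]
contact_force: [0.3, -0.4, -0.8]
opening: 0.08
grasp_force: 62.1
```

Call:
{"method": "play_rows", "body": {"rows": [{"dp": [0, 0, 0.04], "turn": [0, 0, 0], "fingers": 1}, {"dp": [0, 0, 0.03], "turn": [0, 0, 0], "fingers": 1}, {"dp": [0, 0, 0], "turn": [0, 0, 0], "fingers": 1}]}}

```text
clock: 12.5
eef_pos: [503.6, -219.6, 29.0]
tcp_rot: [3.137, 0.005, 1.775]
contact_force: [-1.0, 0.3, -0.5]
opening: 0.079
grasp_force: 62.1
```

Call:
{"method": "play_rows", "body": {"rows": [{"dp": [0, 0, 0.03], "turn": [0, 0, 0], "fingers": 1}, {"dp": [0, 0, 0.02], "turn": [0, 0, 0], "fingers": 1}, {"dp": [0, 0, 0], "turn": [0, 0, 0], "fingers": 1}]}}

```text
clock: 12.75
eef_pos: [504.0, -219.7, 27.6]
tcp_rot: [3.136, 0.005, 1.774]
contact_force: [-1.2, 0.8, 3.4]
opening: 0.081
grasp_force: 62.8
```

Contact begins, at the expected height (27 mm). I add one small step to confirm.

Call:
{"method": "play_rows", "body": {"rows": [{"dp": [0, 0, 0.02], "turn": [0, 0, 0], "fingers": 1}, {"dp": [0, 0, 0], "turn": [0, 0, 0], "fingers": 1}]}}

```text
clock: 12.92
eef_pos: [504.1, -219.8, 27.4]
tcp_rot: [3.136, 0.005, 1.775]
contact_force: [-2.7, 0.3, 11.1]
opening: 0.086
grasp_force: 63.9
```

Call:
{"method": "play_rows", "body": {"force": 20, "rows": [{"dp": [0, 0, 0], "turn": [0, 0, 0], "fingers": 0.85}, {"dp": [0, 0, 0], "turn": [0, 0, 0], "fingers": 0.75}, {"dp": [0, 0, 0], "turn": [0, 0, 0], "fingers": 0.6}, {"dp": [0, 0, 0], "turn": [0, 0, 0], "fingers": 0.5}, {"dp": [0, 0, 0], "turn": [0, 0, 0], "fingers": 0.5}]}}

```text
clock: 13.33
eef_pos: [503.7, -219.6, 26.4]
tcp_rot: [3.137, 0.005, 1.775]
contact_force: [-0.5, -0.0, 0.6]
opening: 0.5
grasp_force: 0.0
```

Call:
{"method": "play_rows", "body": {"rows": [{"dp": [0, 0, -0.3], "turn": [0, 0, 0], "fingers": 0.5}, {"dp": [0, 0, -0.7], "turn": [0, 0, 0], "fingers": 0.5}, {"dp": [0, 0, -0.9], "turn": [0, 0, 0], "fingers": 0.5}, {"dp": [0, 0, -0.9], "turn": [0, 0, 0], "fingers": 0.5}, {"dp": [0, 0, -0.9], "turn": [0, 0, 0], "fingers": 0.5}]}}

```text
clock: 13.75
eef_pos: [502.4, -218.9, 176.8]
tcp_rot: [3.137, 0.005, 1.775]
contact_force: [1.8, -1.2, 0.2]
opening: 0.497
grasp_force: 0.0
```

Call:
{"method": "play_rows", "body": {"rows": [{"dp": [0, -0.8, -0.4], "turn": [0, 0, 0], "fingers": 0.5}, {"dp": [0, -0.8, -0.4], "turn": [0, 0, 0], "fingers": 0.5}, {"dp": [0, -0.8, -0.4], "turn": [0, 0, 0], "fingers": 0.5}, {"dp": [0, 0, 0], "turn": [0, 0, 0], "fingers": 0.5}, {"dp": [0, 0, 0], "turn": [0, 0, 0], "fingers": 0.5}]}}

```text
clock: 14.17
eef_pos: [408.0, -238.8, 223.8]
tcp_rot: [3.134, 0.007, 1.773]
contact_force: [-0.7, 0.1, 0.5]
opening: 0.495
grasp_force: 0.0
```

```bash
python3 - <<'E'
from rig import r
import cv2,numpy as np
f=r.grab_frame('scene')['pixels'][130:310,190:410,::-1]
cv2.imwrite('pics/e.png',cv2.convertScaleAbs(cv2.resize(f,None,fx=3.3,fy=3.3,interpolation=cv2.INTER_CUBIC),alpha=1.4))
E
```

```text
(no output)
```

View pics/e.png

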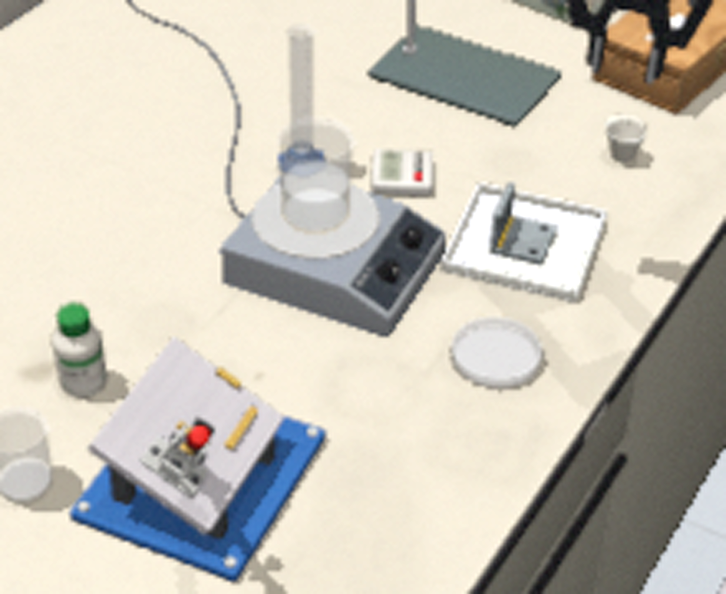

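The bracket stands on its base in the tray at (520,235), flange up. The clamp is open, with the handle end at (200,436), and the bystanders are where they were.

```bash
python3 -c "
from rig import r
print(r.sign_off())"
```

```text
the job is handed in; nothing more can be done
None
```

The clamp is open, the bracket stands flange up and released in the tray, the bystanders look unmoved in the last picture, and the job was handed in at about 14 s; no verdict was returned.

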